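# Free a parked sample stage and slide it under the camera

### The arm

A 6-joint arm with a two-finger parallel gripper is mounted at the origin on the work surface. World frame = base frame: x ahead of the robot, y to its left, z up, the work surface at z = 0. Lengths are in m, angles in rad, forces in N, time in s.
With the tool pointing down it reaches from about 0.3 to 0.85 m from the base axis. Payload 5.4 kg.
Tool frame: the origin (TCP) lies midway between the tips of the shut fingers; the grasp point (between the pads) lies behind it (arm.grip_point_offset is the z of the grasp point in the tool frame, in m); z points along the fingers, y is the direction in which the jaws open and shut (so a half turn about z gives the same grasp; the last joint's range is limited). The gripper opens to 85 mm and grips with 20 to 120 N. Pads are 22 mm wide; open, the fingers measure 114 mm over their backs; the gripper's body (76 mm by 85 mm) begins 54 mm behind the grasp point. The pads swing forward as they close: fully open they stand 13 mm farther back than shut.
Start: joints at [1.016, 0.158, 1.597, -0, 1.386, -0.21], TCP at [0.194, 0.541, 0.231] pointing down, gripper open.
Joint ranges: [-2.91, 2.91], [-0.94, 2.29], [0.18, 2.7], [-1.29, 4.43], [0.17, 2.64], [-3, 3]. Speed limits (rad/s): [2.57, 2.57, 3.14, 3.14, 3.14, 3.14].

### API

Orientations are given as a rotation vector (axis times angle).
In Python, from bench import arm, eyes, workorder gives the robot as it stands.
- The arm moves only by the shell command python3 -m pendant 'ROWS'. ROWS is a JSON object of lists of equal length, an entry for each row: "delta_rot": the turn, a rotation vector about the world's x, y, z in units of 6 degrees (1.0 is 6 degrees), a list of three; "linear": the shift along the world's x, y, z in m, a list of three; "fingers": the closure, from 0 (fully open) to 1 (shut). A call has 1 to 8 rows; each row is the pose to reach, as a shift and turn from the pose commanded when the call began; what a row does not reach only later rows make up. A row lasts 1/8 s, in which the tool goes at most 62.5 mm and 10.7 degrees, less where a joint would pass 70% of its speed; a pose out of reach is approached as far as the arm can. A call with a gripper value outside its range is refused whole. The fingers move at their own pace and stop on an object; the grip force is fixed at half the most. Time passes only in rows, so rows that repeat a pose let the fingers close. It gives the time, the measured TCP pose, the force and the opening at its end, in the units of the state.
- arm.state(): the state, without advancing time (a new reading comes with each control period).
- eyes.read_camera(name): name is "side" or "top" or "wrist"; returns a dict with "color" (480x640x3 uint8, red, green, blue), "fx", "fy", "cx", "cy" (pixels), "pose" (4x4, takes a point from camera to world coordinates). Camera axes: x right, y down, z forward; pixel columns grow to the right and rows downward; lengths in m; the calibration is good to about 2 mm. A picture is of the moment at which its call begins. There is no depth.
- workorder.finish_job(): hands the job in, once; it reports no verdict.
The state is a dict: "clock": time; "joints": joint angles; "qvel": joint speeds; "tau": joint torques, N m; "position": TCP position; "eef_rot": TCP orientation; "force": force on the tool from outside, world axes, zero at the start; "torque": the same for the moment, N m; "opening": finger opening in m.
Only numpy, scipy, OpenCV 4.12 (cv2) and the standard library are available. Lean on these libraries where they do the work, as an engineer would, in place of code of your own. Each camera call takes 0.05 s, during which the arm holds its last target. There are 200 camera calls.

### The job

On the optical bench, slide the sample stage along its rods right up to the stop under the camera column, and let go of it. A catch lever at its parked end may or may not be holding it, which you cannot tell by looking: try the stage, and if it will not budge, throw that lever over to its other side first. Leave the look-alike lever at the camera end as it is.

Things in the scene. Friction and masses are not known exactly. Their poses are not given: they have to be found in the camera images.
- stage (a joint): How far the sample stage has slid along its two steel rods, in m: 0 when parked beside the catch lever's block, 0.16 against the stop under the camera column. It needs 2 to 3 N to slide and stays where it is left. While the catch holds it, it gives no more than about 3 mm, however hard it is pushed.
- stage_grip (a point): Grip of the sample stage: upright aluminium post, 24 mm diameter, 60 mm tall, on the robot-side end of the dark steel slide. Point: on its axis half-way up, 105 mm over the table, 30 mm over the slide's top. Axes: z up; y along the rods, the way the stage slides to its stop (about robot's left); x across the rods, away from the robot. Sample table (top at 130 mm) starts 67 mm beyond it in x.
- lock_knob (a point): Catch lever at the stage's parked end: steel stick on a grey block (top 110 mm over the table), 90 mm before the parked grip in its -y, 55 mm beyond in x. Point: centre of its steel ball knob (24 mm diameter), 75 mm along the stick from the pivot (105 mm over the table). Axes: z up along the stick, y along the rods. Leaning, the knob is 36 mm to that side of the pivot, 171 mm over the table.
- lock (a joint): Tilt of the catch lever across the rods, rad: -0.5 leaning towards the robot (grip's -x), +0.5 away from it; it rests on either side by its own weight, and pushed past upright falls to the other side by itself (under 1 N). On one side the catch holds the parked stage, on the other it is free; which is which differs from case to case and cannot be seen. It starts on either side.
- tilt_knob (a point): Knob of the look-alike tilt lever: same block, lever and size, 440 mm along the rods (+y) from the catch lever, beyond the camera column (about 60 x 70 mm, 250 mm tall). Not to be used. Point: the knob's centre.

How it is judged:
At the end, for the whole second after the job is handed in: The sample stage stands at its stop under the camera column (slid out at least 148 mm of its 160 mm), at rest and released, and the knob of the tilt lever is within 30 mm of where it was. The catch lever may end on either side (value of joint stage above 0.148 m and velocity of joint stage below 0.01 m/s and distance of tilt_knob from where it was at the start of the episode below 0.03 m); the robot touches nothing.
It fails at once if the tilt lever at the camera end is moved (its knob by more than 30 mm) (distance of tilt_knob from where it was at the start of the episode above 0.03 m).
It also fails if it takes over 58 s, if anything falls off the work surface, if the arm or the gripper's body presses on something with over 40 N, if the wrist force passes 120 N, or if a joint passes its speed limit or range.

## Working session

There is one attempt and no reset: what is moved stays moved. The work goes in short steps, Python scripts to look and compute and a shell command to move; the robot and the scene stay as the last step left them, time stands still between calls to the robot, and variables do not carry over. Pictures are saved under pics/ and viewed, about 8 in all and at most 12, crops included, and the job is handed in when it is done.

```bash
mkdir -p pics; cat > h.py <<'E'
import numpy as np, cv2
from bench import arm, eyes
def snap(n,f):
    d=eyes.read_camera(n); cv2.imwrite(f,d["color"][:,:,::-1]); np.savez(f+'.npz',**{k:d[k] for k in("fx","fy","cx","cy","pose")})
    return d
def atz(f,u,v,z):
    d=np.load(f+'.npz'); P=d['pose']; r=P[:3,:3]@np.array([(u-d['cx'])/d['fx'],(v-d['cy'])/d['fy'],1]); o=P[:3,3]
    return o+r*(z-o[2])/r[2]
def proj(f,p):
    d=np.load(f+'.npz'); P=d['pose']; c=P[:3,:3].T@(np.array(p)-P[:3,3]); return c[0]/c[2]*d['fx']+d['cx'],c[1]/c[2]*d['fy']+d['cy']
E
python3 - <<'E'
from h import *
for n in("top","side"):
    d=snap(n,f'pics/{n}.png'); print(n,d['pose'][:3,3],d['pose'][:3,2])
s=arm.state(); print(s['clock'],s['position'],s['eef_rot'],s['force'],s['opening'],arm.grip_point_offset)
E
```

```text
top [0.50206843 0.04629228 0.97018841] [ 0.06258798  0.01456136 -0.99793322]
side [ 0.48116776 -0.42420506  0.56153058] [ 0.12247785  0.75508606 -0.64408401]
0.1 [0.19408743 0.54067538 0.23040772] [-5.38850797e-01 -3.09437281e+00  2.46000117e-03] [-0.42610199 -0.139941    0.62117317] 0.08560327465040463 -0.0187
```

View pics/top.png

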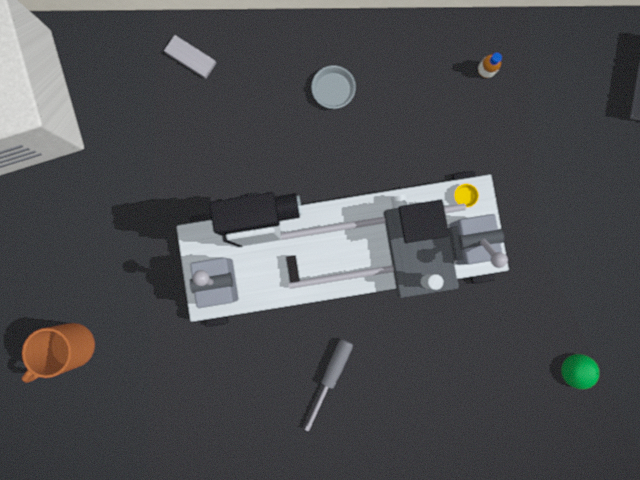

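View pics/side.png

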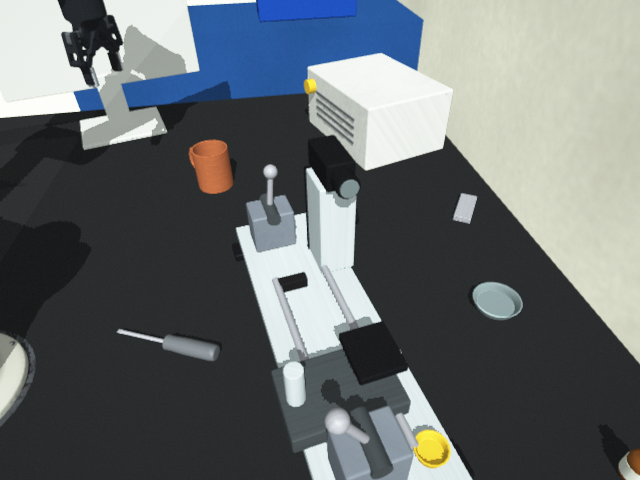

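The top view has the post top at (435,282), the catch knob at (499,260) leaning towards the robot, and the tilt knob at (201,279). The side view has the post top at about (293,369) and the catch knob at (338,421).

```bash
python3 - <<'E'
from h import *
t='pics/top.png'; s='pics/side.png'
g=atz(t,435,282,.135); k=atz(t,499,260,.171); q=atz(t,201,279,.171)
print('grip',g,atz(s,293,369,.135)); print('catch',k,atz(s,338,421,.171)); print('tilt',q,np.linalg.norm(q-k))
# rods direction from front rod
a=atz(t,291,283,.06);b=atz(t,392,269,.06);d=a-b;print('rod dir',d/np.linalg.norm(d))
a=atz(t,190,320,.03);b=atz(t,507,271,.03);d=a-b;print('base dir',d/np.linalg.norm(d), 'k-g',k-g)
d=q-k;print('knobdir',d/np.linalg.norm(d))
E
```

```text
grip [ 0.48948992 -0.13984526  0.135     ] [ 0.49077824 -0.13753799  0.135     ]
catch [ 0.52252478 -0.22697151  0.171     ] [ 0.52451932 -0.22466505  0.171     ]
tilt [0.4946974  0.21618105 0.171     ] 0.4440254040186365
rod dir [-0.13630838  0.99066646  0.        ]
base dir [-0.15191405  0.98839371  0.        ] k-g [ 0.03303485 -0.08712625  0.036     ]
knobdir [-0.06267069  0.99803426  0.        ]
```

```bash
python3 -m pendant '{"linear":[[0.02,-0.05,0.02],[0.045,-0.105,0.03],[0.07,-0.16,0.03],[0.095,-0.215,0.03],[0.12,-0.27,0.03],[0.145,-0.325,0.03],[0.17,-0.38,0.03],[0.19,-0.43,0.03]],"delta_rot":[[0,0,0.5],[0,0,1],[0,0,1.5],[0,0,2],[0,0,2.5],[0,0,3],[0,0,3.5],[0,0,4]],"fingers":[0,0,0,0,0.3,0.45,0.45,0.45]}'
```

```text
clock: 1.1
position: [0.3847, 0.1092, 0.2611]
eef_rot: [-0.118, 3.139, 0.0]
force: [0.2, 0.8, -0.4]
opening: 0.047
```

```bash
python3 -m pendant '{"linear":[[0.025,-0.05,0],[0.05,-0.1,0],[0.07,-0.15,0],[0.09,-0.2,0],[0.105,-0.248,0],[0.105,-0.248,-0.03],[0.105,-0.248,-0.05],[0.105,-0.248,-0.05]],"delta_rot":[[0,0,0.2],[0,0,0.4],[0,0,0.6],[0,0,0.7],[0,0,0.7],[0,0,0.7],[0,0,0.7],[0,0,0.7]],"fingers":[0.45,0.45,0.45,0.45,0.45,0.45,0.45,0.45]}'
python3 - <<'E'
from h import *
snap('wrist','pics/w1.png'); print(proj('pics/w1.png',[.490,-.139,.135]), arm.state()['joints'])
E
```

```text
clock: 2.1
position: [0.488, -0.1362, 0.2091]
eef_rot: [0.231, -3.129, -0.004]
force: [0.5, 0.4, -0.5]
opening: 0.0471
(np.float64(312.38111017262946), np.float64(258.18079599276683)) [-5.10894327e-01  5.16720403e-04  1.80594029e+00 -1.86291394e-06
  1.33701429e+00 -2.22905181e+00]
```

View pics/w1.png

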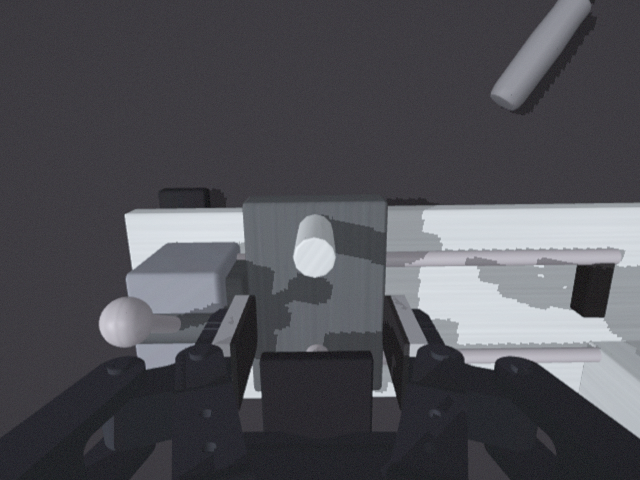

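The wrist view has the post top at (316,257), against a prediction of (312,258). It sits midway between the open pads, so I can descend around it.

```bash
python3 -m pendant '{"linear":[[0.002,-0.001,-0.03],[0.002,-0.001,-0.06],[0.002,-0.001,-0.09],[0.002,-0.001,-0.11],[0.002,-0.001,-0.12],[0.002,-0.001,-0.12]],"delta_rot":[[0,0,0],[0,0,0],[0,0,0],[0,0,0],[0,0,0],[0,0,0]],"fingers":[0.45,0.45,0.45,0.45,0.45,0.45]}'
python3 -m pendant '{"linear":[[-0.001,0.005,0],[-0.001,0.01,0],[-0.002,0.014,0],[-0.003,0.018,0],[-0.003,0.02,0],[-0.003,0.02,0]],"delta_rot":[[0,0,0],[0,0,0],[0,0,0],[0,0,0],[0,0,0],[0,0,0]],"fingers":[0.45,0.45,0.45,0.45,0.45,0.45]}'
```

```text
clock: 2.9
position: [0.4917, -0.1379, 0.0917]
eef_rot: [-0.232, 3.133, -0.0]
force: [0.4, -0.1, -0.1]
opening: 0.0469
clock: 3.65
position: [0.4905, -0.1245, 0.0921]
eef_rot: [-0.232, 3.128, -0.022]
force: [6.5, -27.5, -13.8]
opening: 0.0472
```

At 13 mm of travel (11 mm of play plus about 3 mm of give) it takes 28 N, so the catch is holding. I'll back off, lift, and push the catch knob over, away from the robot.

```bash
python3 -m pendant '{"linear":[[0.001,-0.01,0],[0.003,-0.02,0],[0.003,-0.02,0.05],[0.003,-0.02,0.1],[0,-0.06,0.13],[-0.01,-0.11,0.13],[-0.01,-0.114,0.13],[-0.01,-0.114,0.13]],"delta_rot":[[0,0,0],[0,0,0],[0,0,0],[0,0,0],[0,0,0],[0,0,0],[0,0,0],[0,0,0]],"fingers":[0.45,0.45,0.45,0.45,0.8,1,1,1]}'
```

```text
clock: 4.65
position: [0.4782, -0.2313, 0.2208]
eef_rot: [0.231, -3.133, -0.002]
force: [0.0, 1.0, 0.0]
opening: -0.0002
```

```bash
python3 -m pendant '{"linear":[[0,0,-0.04],[0,0,-0.066],[0.015,0.002,-0.066],[0.03,0.004,-0.066],[0.045,0.006,-0.066],[0.06,0.009,-0.066],[0.075,0.011,-0.066],[0.085,0.012,-0.066]],"delta_rot":[[0,0,0],[0,0,0],[0,0,0],[0,0,0],[0,0,0],[0,0,0],[0,0,0],[0,0,0]],"fingers":[1,1,1,1,1,1,1,1]}'
python3 -m pendant '{"linear":[[-0.02,0,0.01],[-0.05,0,0.05],[-0.08,0.02,0.09],[-0.08,0.06,0.09],[-0.08,0.085,0.09],[-0.08,0.085,0.09]],"delta_rot":[[0,0,0],[0,0,0],[0,0,0],[0,0,0],[0,0,0],[0,0,0]],"fingers":[1,1,0.6,0.45,0.45,0.45]}'
python3 - <<'E'
from h import *
snap('wrist','pics/w2.png'); print(arm.state()['clock'],proj('pics/w2.png',[.490,-.139,.135]))
E
```

```text
clock: 5.65
position: [0.5647, -0.2197, 0.1556]
eef_rot: [-0.232, 3.132, -0.001]
force: [0.1, 0.9, -0.6]
opening: -0.0001
clock: 6.4
position: [0.4837, -0.1337, 0.2458]
eef_rot: [-0.235, 3.132, -0.001]
force: [-0.5, 0.0, 0.5]
opening: 0.0473
6.45 (np.float64(308.8677578055893), np.float64(245.00345658281398))
```

View pics/w2.png

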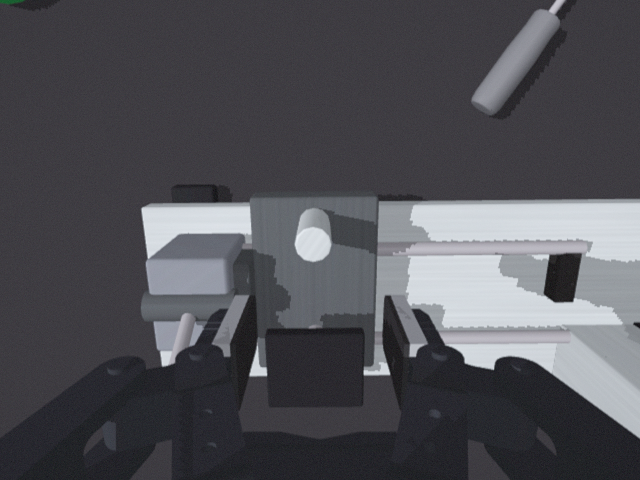

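The catch stick now runs down the image from (190,318), so it leans away from the robot. The post top is at (313,244), close to the predicted (309,245). Now down around the post again and push.

```bash
python3 -m pendant '{"linear":[[0.006,-0.004,-0.05],[0.006,-0.004,-0.1],[0.006,-0.004,-0.13],[0.006,-0.004,-0.15],[0.006,-0.004,-0.155],[0.006,-0.004,-0.155]],"delta_rot":[[0,0,0],[0,0,0],[0,0,0],[0,0,0],[0,0,0],[0,0,0]],"fingers":[0.45,0.45,0.45,0.45,0.45,0.45]}'
python3 -m pendant '{"linear":[[-0.001,0.005,0],[-0.001,0.01,0],[-0.002,0.014,0],[-0.003,0.018,0],[-0.003,0.02,0],[-0.003,0.02,0]],"delta_rot":[[0,0,0],[0,0,0],[0,0,0],[0,0,0],[0,0,0],[0,0,0]],"fingers":[0.45,0.45,0.45,0.45,0.45,0.45]}'
```

```text
clock: 7.2
position: [0.4897, -0.1396, 0.0906]
eef_rot: [-0.23, 3.133, -0.001]
force: [-0.1, 0.3, 0.3]
opening: 0.0469
clock: 7.95
position: [0.4863, -0.1186, 0.0903]
eef_rot: [0.232, -3.133, -0.0]
force: [0.1, -0.6, 0.0]
opening: 0.0472
```

It gave 21 mm at no notable force, so the stage is free. Pushing on along the rods.

```bash
python3 -m pendant '{"linear":[[-0.002,0.012,0],[-0.004,0.028,0],[-0.007,0.045,0],[-0.009,0.062,0],[-0.012,0.08,0],[-0.014,0.096,0],[-0.016,0.11,0],[-0.017,0.117,0]],"delta_rot":[[0,0,0],[0,0,0],[0,0,0],[0,0,0],[0,0,0],[0,0,0],[0,0,0],[0,0,0]],"fingers":[0.45,0.45,0.45,0.45,0.45,0.45,0.45,0.45]}'
python3 -m pendant '{"linear":[[-0.001,0.007,0],[-0.002,0.014,0],[-0.003,0.02,0],[-0.004,0.026,0],[-0.004,0.03,0],[-0.005,0.033,0],[-0.005,0.033,0]],"delta_rot":[[0,0,0],[0,0,0],[0,0,0],[0,0,0],[0,0,0],[0,0,0],[0,0,0]],"fingers":[0.45,0.45,0.45,0.45,0.45,0.45,0.45]}'
```

```text
clock: 8.95
position: [0.469, -0.0008, 0.0901]
eef_rot: [0.233, -3.133, -0.0]
force: [-0.9, -3.3, -0.4]
opening: 0.047
clock: 9.82
position: [0.4649, 0.031, 0.0905]
eef_rot: [-0.231, 3.132, -0.001]
force: [1.3, -2.5, -1.7]
opening: 0.047
```

```bash
python3 -m pendant '{"linear":[[0,0.002,0],[-0.001,0.004,0],[-0.001,0.005,0],[-0.001,0.005,0]],"delta_rot":[[0,0,0],[0,0,0],[0,0,0],[0,0,0]],"fingers":[0.45,0.45,0.45,0.45]}'
```

```text
clock: 10.32
position: [0.4649, 0.0312, 0.0904]
eef_rot: [-0.232, 3.13, -0.015]
force: [4.4, -23.9, -10.2]
opening: 0.0468
```

At the stop: 24 N and no further motion. Back off, lift clear, look.

```bash
python3 -m pendant '{"linear":[[0.001,-0.008,0],[0.002,-0.016,0],[0.002,-0.016,0],[0.002,-0.016,0.05],[0.002,-0.016,0.1],[-0.03,-0.02,0.13],[-0.08,-0.02,0.14],[-0.08,-0.02,0.14]],"delta_rot":[[0,0,0],[0,0,0],[0,0,0],[0,0,0],[0,0,0],[0,0,0],[0,0,0],[0,0,0]],"fingers":[0.45,0.45,0.45,0.45,0.45,0.45,0.45,0.45]}'
python3 - <<'E'
from h import *
d=snap('wrist','pics/w3.png'); snap('side','pics/s3.png')
e=np.array([.490-.145*.16,-.139+.989*.16,.135]); print(e,proj('pics/w3.png',e),proj('pics/s3.png',e))
a=cv2.imread('pics/w3.png');b=cv2.imread('pics/s3.png');cv2.imwrite('pics/c3.png',cv2.resize(np.hstack([a,b]),(800,300)))
E
```

```text
clock: 11.32
position: [0.382, 0.0167, 0.2313]
eef_rot: [-0.231, 3.13, -0.001]
force: [0.4, 0.1, -0.2]
opening: 0.0473
[0.4668  0.01924 0.135  ] (np.float64(303.37715219723134), np.float64(365.831552949223)) (np.float64(262.3623566672945), np.float64(275.1678717591872))
```

View pics/s3.png

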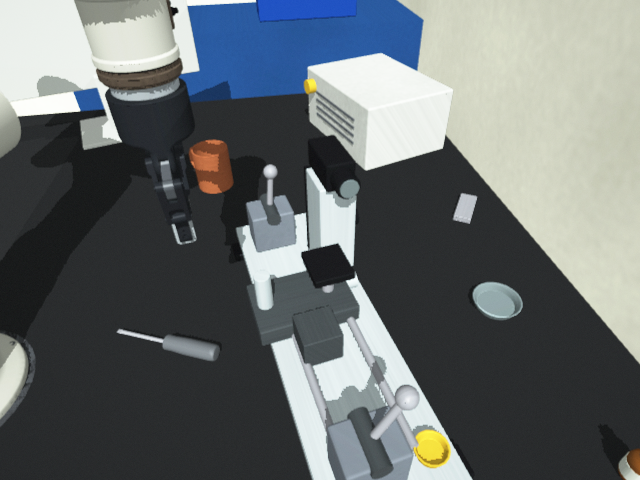

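View pics/w3.png

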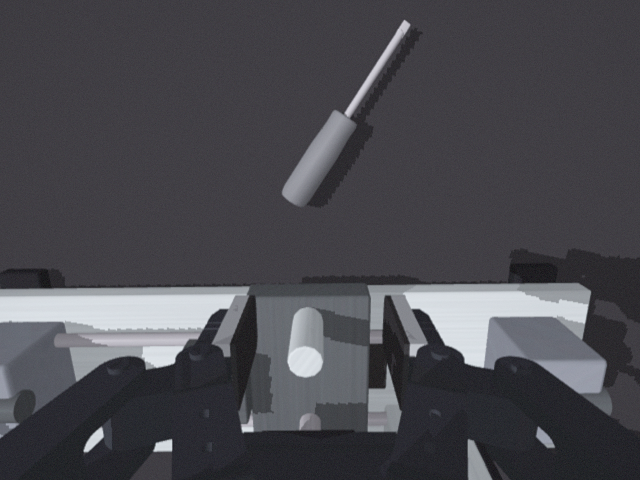

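The side view has the post top at (263,277), against (262,275) predicted for the full 160 mm. The wrist view has it at (305,361), against (303,366). The tilt knob is still at (270,172), and the gripper is clear of everything.

```bash
python3 -c "
from bench import workorder; print(workorder.finish_job())"
```

```text
the job is handed in; nothing more can be done
None
```

The stage is against its stop under the camera column and released, and I handed the job in after about 11 s of robot time.

- **Catch:** On the first try the stage stuck, with 28 N after about 3 mm of give. I pushed the catch lever over, away from the robot, and the stage then slid at about 2 to 3 N.
- **Stop:** At the end of the slide the push rose to 24 N with no further motion. I then backed off and lifted clear, and the force reading returned to about 0.
- **Last checks:** The post top lies within about 2 px (side camera) and 5 px (wrist camera) of where full 160 mm travel would put it. The tilt lever's knob is at the same pixel in the side view as at the start. None of the checks failed or disagreed.

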